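# Crack open the sealed dry box

### The job

Lift the loose dust cover off the dry box by its knob and set it down on the bench beside the box, upright and clear of it, without dropping it. Then take the pull on the sealed lid underneath, break the lid free of its sticky gasket without letting it fly open, and finish while still holding the pull, keeping the lid still and slightly open, its front edge about 2 cm up. Leave the other things on the bench alone.

Things in the scene. Friction and masses are not known exactly. Their poses are not given: they have to be found in the camera images.
- dry_box: Grey steel dry box, fixed to the bench: 140 (x) x 120 (y) mm, with a flange 156 x 136 mm whose top is 70 mm above the bench. Origin: centre of its underside, on the bench. Its +x points from the front, where the lid's pull is, to the hinge side, away from the robot; yaw up to 0.8 rad either way. The bench to its left (x 0.40 to 0.60, y 0.17 to 0.34) is clear.
- lid_hinge (a point): Middle of the lid's hinge axis, which runs along the box's y; 64 mm behind the box's origin (its +x) and 73 mm above the bench. Fixed on the box, axes as the box.
- dust_cover: Loose bare-steel dust cover, 0.2 to 0.4 kg: an upside-down tray 148 x 128 x 60 mm, walls 3 mm, knob in the middle of its top. It stands unfastened on the box's flange over the sealed lid, turned as the box; lift it straight up 50 mm or more to clear the pull beneath. Origin: centre of its lower rim plane; z up.
- cover_knob (a point): Centre of the grip of the cover's black knob, 82 mm above the cover's lower rim (so 152 mm above the bench at the start, and 82 mm once the cover stands on the bench). The knob is round, 22 to 26 mm across, and rises from 22 mm below this point to 14 mm above it.
- lid_pull (a point): Black upright block on the sealed lid near its front, hidden by the cover at first: 14 mm thick (its y, along the hinge), 30 mm long (its x), 32 mm tall; pinch its 14 mm from above. Origin: grip point, 22 mm above the lid, 10 mm below the pull's top; lid shut: 43 mm in front of the box's origin, on its centre line, 105 mm above the bench.
- seal_lid (a joint): Angle of the sealed aluminium lid (128 x 108 x 10 mm, about 0.3 kg), rad: 0 shut, grows as the front edge rises, stop at 0.36. Front edge 128 mm and pull 107 mm from the hinge: 0.16 rad is 2 cm at the front edge. The gasket yields at about 13 N of upward pull (20 N if the hand does not tilt with the lid), fading to a few N by 0.16 rad; let go, it sucks itself shut.
- angle_plate: Bystander: dark bent steel plate lying flat, 68 x 120 x 20 mm. Origin: centre of its underside.
- bolt_2: Bystander: dark bolt standing on its head, 16 x 19 x 41 mm. Origin: centre of its underside.
- cast_foot: Bystander: small grey casting, 38 x 45 x 50 mm. Origin: centre of its underside.

How it is judged:
By the outcome, as a careful person would: the job done as asked, in the order asked, and still so for the second after the job is handed in, while the arm keeps its last pose, push and grip.
It also fails if it takes over 53 s, if anything falls off the work surface, if the arm or the gripper's body presses on something with over 40 N, if the wrist force passes 120 N, or if a joint passes its speed limit or range.

### The arm

A 7-joint arm with a two-finger parallel gripper is mounted at the origin on a cart in front of the work surface, level with it; the furniture and walls round the work are solid. World frame = base frame: x ahead of the robot, y to its left, z up, the work surface at z = 0. Lengths are in m, angles in rad, forces in N, time in s.
With the tool pointing down it reaches from about 0.425 to 1.025 m from the base axis. Payload 9.4 kg.
Tool frame: the origin (TCP) lies midway between the tips of the shut fingers; the grasp point (between the pads) lies 19 mm behind it; z points along the fingers, y is the line along which they close (so a half turn about z gives the same grasp; the last joint's range is limited). The gripper opens to 85 mm and grips with 20 to 120 N. Pads are 22 mm wide; open, the fingers measure 114 mm over their backs; the gripper's body (76 mm by 85 mm) begins 54 mm behind the grasp point. The pads swing forward as they close: fully open they stand 13 mm farther back than shut.
Start: joints at [-1.426, 0.599, -0.003, 1.599, 0.002, 0.943, -0.08], TCP at [0.159, 0.707, 0.231] pointing down, gripper open.
Joint ranges: [-2.57, 2.57], [-0.35, 1.97], [-1.29, 1.29], [0.11, 2.56], [-1.05, 4.19], [0.11, 1.86], [-2.63, 2.63]. Speed limits (rad/s): [2.22, 2.22, 3.01, 3.01, 3.14, 3.14, 3.14].

### API

Orientations are given as [roll, pitch, yaw] about the fixed x, y, z axes, in that order (R = Rz(yaw) Ry(pitch) Rx(roll)).
In Python, from station import ctrl, read_camera, order, models gives the robot as it stands.
- The arm moves only by the shell command python3 -m jog 'ROWS' [FORCE]. ROWS is JSON, a list that holds one entry, the list of rows, each a list of 7 numbers: the shift along the tool's x, y, z in cm, then the turn, a rotation vector about the tool's x, y, z in rad, then the finger opening in cm, from 0 to 8.54. In form: [[[tx, ty, tz, ax, ay, az, grip], ...]]. A call has 1 to 8 rows; each row shifts and turns the commanded pose from where the row before left it, along the tool's axes as they then stand; what a row does not reach is not made up. A row lasts 1/12 s, in which the tool goes at most 41.7 mm and 7.16 degrees, less where a joint would pass 70% of its speed; a pose out of reach is approached as far as the arm can. A call with a gripper value outside its range is refused whole. The fingers move at their own pace and stop on an object; FORCE is the grip in N (left out, the last holds). Time passes only in rows, so rows that do not move let the fingers close. It gives the time, the measured TCP pose, the force, the opening and the grip force at its end, in the units of the state.
- ctrl.sense(): the state, without advancing time (a new reading comes with each control period).
- read_camera(name): name is "side" or "top" or "wrist"; returns a dict with "color" (384x512x3 uint8, red, green, blue), "camera_matrix" (3x3 intrinsics, pixels), "xyz" and "orientation" of the camera in the world. Camera axes: x right, y up, looking along -z (the intrinsics and any distortion apply to the point x, -y, -z); pixel columns grow to the right and rows downward; lengths in m; the calibration is good to about 2 mm. A picture is of the moment at which its call begins. There is no depth.
- order.close_job(): hands the job in; it is judged then, once.
Trained networks look in a picture, given as the dict that the camera call returned (one of the last four; its "shot" number tells which), for a name from the list of things; names that differ only in an ending like _2 or _b are one class to them, and where a whole thing is asked for, a point or a joint stands for the part that bears it (a point fixed in the world has none). Each returns a list of dicts, best first, with "p" (0 to 1); they miss things now and then, are a little off and sometimes report something else, mostly with a low value. They report only what shows in the picture. A call takes as long as a camera call.
- models.spot_in(picture, query): "position" ([column, row] as shares, 0 to 1, of the picture: columns of its width, rows of its height, amid what is visible of it).
- models.regions_of(picture, query): "pixels" (384x512 bool, what is visible of it) and "position" ([column, row] as shares, 0 to 1, of the picture: columns of its width, rows of its height, amid what is visible of it).
- models.spot_point(picture, query): "position" ([column, row] as shares, 0 to 1, of the picture: columns of its width, rows of its height: a listed point, or the origin of a listed thing).
The state is a dict: "time": time; "q": joint angles; "joint_vel": joint speeds; "effort": joint torques, N m; "eef_pos": TCP position; "tool_rot": TCP orientation; "wrist_force": force on the tool from outside, world axes, zero at the start; "ft_torque": the same for the moment, N m; "finger_gap": finger opening in m; "grasp_force": force on a finger pad.
Only numpy, scipy, OpenCV 4.12 (cv2) and the standard library are available. Lean on these libraries where they do the work, as an engineer would, in place of code of your own. Each camera call takes 0.05 s, during which the arm holds its last target. There are 200 camera calls.

## Working session

There is one attempt and no reset: what is moved stays moved. The work goes in short steps, Python scripts to look and compute and a shell command to move; the robot and the scene stay as the last step left them, time stands still between calls to the robot, and variables do not carry over. Pictures are saved under pics/ and viewed, at most 10 in all, crops included, and the job is handed in when it is done.

```bash
mkdir -p pics; ls
cat > h.py <<'E'
import numpy as np, cv2
from scipy.spatial.transform import Rotation as R
from station import ctrl, read_camera, order, models
def ray(p,pos):
    u=pos[0]*512; v=pos[1]*384
    K=np.array(p["camera_matrix"]); d=np.linalg.inv(K)@[u,v,1]
    o=np.array(p["orientation"])
    Rm=R.from_euler('xyz',o).as_matrix() if o.size==3 else o
    return np.array(p["xyz"]), Rm@np.array([d[0],-d[1],-d[2]])
def atz(p,pos,z):
    c,d=ray(p,pos); return c+d*(z-c[2])/d[2]
def proj(p,X):
    o=np.array(p["orientation"]); Rm=R.from_euler('xyz',o).as_matrix() if o.size==3 else o
    c=Rm.T@(np.array(X)-p["xyz"]); k=np.array(p["camera_matrix"])@[c[0],-c[1],-c[2]]
    return k[:2]/k[2]
E
python3 - <<'E'
from h import *
ims=[]
for n in ["top","side","wrist"]:
    p=read_camera(n); ims.append(p["color"])
    print(n,[k for k in p],p["xyz"],p["orientation"])
    cv2.imwrite(f"pics/{n}0.png",p["color"][:,:,::-1])
    for q,f,z in [("cover_knob","spot_point",.152),("dust_cover","spot_point",.07),("dry_box","spot_point",0),("lid_hinge","spot_point",.073),("angle_plate","spot_point",0),("bolt_2","spot_point",0),("cast_foot","spot_point",0)]:
        if n=="wrist": continue
        for r in getattr(models,f)(p,q)[:2]: print(n,q,round(r["p"],2),np.round(np.array(r["position"])*[512,384]),atz(p,r["position"],z).round(4))
cv2.imwrite("pics/a.png",cv2.resize(np.hstack(ims[:2]),(800,300))[:,:,::-1])
s=ctrl.sense();print(s)
E
```

```text
pics
top ['color', 'camera_matrix', 'xyz', 'orientation', 'shot'] [ 0.43003856 -0.04448202  1.22631803] [ 0.13104843 -0.01722448 -1.59037106]
top cover_knob 0.77 [236. 191.] [ 0.5613 -0.0075  0.152 ]
top cover_knob 0.16 [237. 198.] [ 0.5446 -0.0101  0.152 ]
top dust_cover 0.88 [239. 194.] [ 0.564  -0.0113  0.07  ]
top angle_plate 0.72 [162. 141.] [0.7279 0.2097 0.    ]
top bolt_2 0.55 [253. 261.] [ 0.3831 -0.047   0.    ]
top bolt_2 0.17 [238. 196.] [ 0.5662 -0.0069  0.    ]
top cast_foot 0.74 [345. 224.] [ 0.482  -0.3072  0.    ]
side ['color', 'camera_matrix', 'xyz', 'orientation', 'shot'] [0.71904279 0.97872158 0.80901051] [ 0.98142816 -0.01553138  2.98439337]
side cover_knob 0.95 [248. 185.] [ 0.5631 -0.0044  0.152 ]
side cover_knob 0.56 [298. 215.] [0.4568 0.1528 0.152 ]
side dust_cover 0.94 [249. 209.] [0.5594 0.0023 0.07  ]
side dry_box 0.56 [251. 223.] [ 0.5481 -0.0185 -0.    ]
side lid_hinge 0.8 [235. 216.] [0.6056 0.0328 0.073 ]
side lid_hinge 0.72 [250. 227.] [0.5709 0.0877 0.073 ]
side angle_plate 0.63 [196. 280.] [ 0.7271  0.1946 -0.    ]
side bolt_2 0.45 [302. 215.] [ 0
[... 252 characters left out ...]
ay([-1.42567564,  0.59927197, -0.00249737,  1.59940609,  0.00183115,
        0.94288295, -0.07979195]), 'joint_vel': array([ 5.77321709e-04,  1.87835362e-03, -1.82685061e-03,  1.13092096e-03,
       -1.41785109e-04, -1.05307227e-03, -8.83651635e-05]), 'effort': array([-7.84892818e-04, -7.76154113e+01,  1.56336442e+00, -2.58384991e+01,
        1.24792664e-02,  1.94329426e-03,  3.13811036e-06]), 'eef_pos': array([0.15952147, 0.70723626, 0.23129286]), 'tool_rot': array([3.14155310e+00, 7.03497802e-05, 2.91981788e+00]), 'wrist_force': array([-0.00943028,  0.16787018,  0.27198235]), 'ft_torque': array([ 0.00241935, -0.04321577,  0.02490468]), 'grasp_force': 0.0, 'finger_gap': 0.08536227139214621}
```

View pics/a.png

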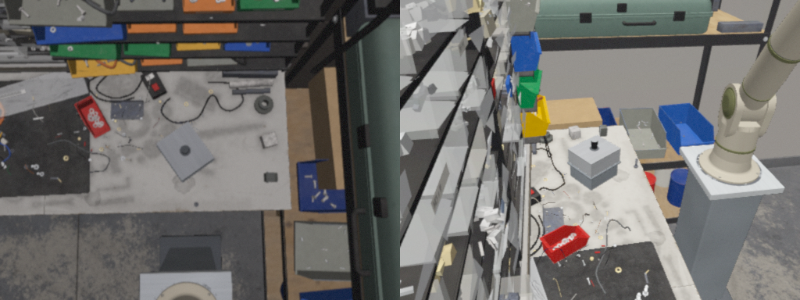

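The top view shows the cover near (236,192), turned about 40°; the side view shows it near (248,185). The left bench is clear apart from the angle plate and the red tray. Next I'll get the yaw.

```bash
cat >> h.py <<'E'
def fit_cover(views, x0, zr, S=(148,128,60)):
    """fit x,y,yaw of a box to masks by silhouette IoU"""
    from scipy.optimize import minimize
    def iou(v):
        t=0
        for p,m in views:
            pts=[]
            for a in(-.5,.5):
                for b in(-.5,.5):
                    for z in(zr,zr+S[2]/1000):
                        w=R.from_euler('z',v[2]).apply([a*S[0]/1000,b*S[1]/1000,0])
                        pts.append(proj(p,[v[0]+w[0],v[1]+w[1],z]))
            im=np.zeros((384*4,512*4),np.uint8)
            cv2.fillConvexPoly(im,cv2.convexHull((np.array(pts,np.float32)*4)).astype(np.int32),1)
            m4=cv2.resize(m.astype(np.uint8),(2048,1536),interpolation=cv2.INTER_NEAREST)
            t+=(im&m4).sum()/(im|m4).sum()
        return -t/len(views)
    best=None
    for y in x0[2]:
        r=minimize(iou,[x0[0],x0[1],y],method='Nelder-Mead',options=dict(initial_simplex=np.array([[x0[0],x0[1],y],[x0[0]+.01,x0[1],y],[x0[0],x0[1]+.01,y],[x0[0],x0[1],y+.15]]),maxiter=80))
        print(r.x.round(4),round(r.fun,3))
E
python3 - <<'E'
from h import *
V=[]
for n in ["top","side"]:
    p=read_camera(n); r=models.regions_of(p,"dust_cover")[0]; m=r["pixels"]; V.append((p,m)); print(n,r["p"],m.sum())
    c=p["color"].copy(); cs=cv2.findContours(m.astype(np.uint8),0,1)[0]
    big=cv2.resize(c,None,fx=4,fy=4); cv2.drawContours(big,[k*4 for k in cs],-1,(255,0,0),1)
    cx,cy=(236,192) if n=="top" else (248,195)
    V[-1]+= (big[cy*4-280:cy*4+280,cx*4-200:cx*4+200],)
cv2.imwrite("pics/b.png",np.hstack([v[2] for v in V])[:,:,::-1])
V=[v[:2] for v in V]
for vv in (V,V[:1]): fit_cover(vv,(.562,-.006,(-.7,-.3,.3,.7)),.07)
E
```

```text
top 0.89 2971
side 0.8 2368
[ 0.5584 -0.0086 -0.8322] -0.825
[ 0.559  -0.0084 -0.8112] -0.826
[ 0.5601 -0.0092  0.598 ] -0.967
[ 0.5596 -0.0092  0.5919] -0.966
[ 0.5612 -0.0078 -0.8115] -0.788
[ 0.5613 -0.0089  0.6002] -0.976
[ 0.5613 -0.0087  0.6021] -0.977
[ 0.5608 -0.0087  0.5994] -0.976
```

View pics/b.png

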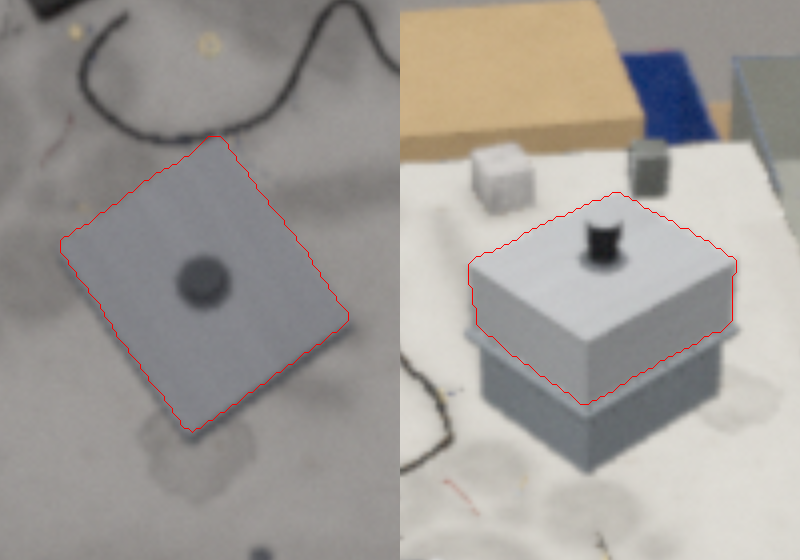

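Cover at (0.5605, -0.008) with yaw 0.60. I'll traverse at the current height in tool axes.

```bash
cat > d.py <<'E'
import sys; from h import *
s=ctrl.sense(); a=[float(v) for v in sys.argv[1:]]
M=R.from_euler('xyz',s["tool_rot"])
G=R.from_euler('xyz',[np.pi,0,a[3]]) if len(a)==4 else R.from_euler('xyz',a[3:])
print("t",round(s["time"],2),"pos",s["eef_pos"].round(4),"rpy",s["tool_rot"].round(3),"gap",round(s["finger_gap"],4),"F",s["wrist_force"].round(1),"g",round(s["grasp_force"],1))
print("shift cm",(M.inv().apply(np.array(a[:3])-s["eef_pos"])*100).round(2),"rot",(M.inv()*G).as_rotvec().round(3))
E
python3 -m jog '[[[-2.29,-2.54,0,0,0,0,8.5],[-2.29,-2.54,0,0,0,0,8.5],[-2.29,-2.54,0,0,0,0,8.5],[-2.29,-2.54,0,0,0,0,8.5],[-2.29,-2.54,0,0,0,0,8.5],[-2.29,-2.54,0,0,0,0,8.5],[-2.29,-2.54,0,0,0,0,8.5],[-2.29,-2.54,0,0,0,0,8.5]]]'
python3 d.py 0.561 -0.008 0.231 0.6
```

```text
time: 1.72
eef_pos: [0.2941, 0.4673, 0.2315]
tool_rot: [3.141, 0.0, 2.92]
wrist_force: [0.8, 0.5, -0.2]
finger_gap: 0.085
grasp_force: 0.0
t 1.72 pos [0.2941 0.4673 0.2315] rpy [3.141 0.    2.92 ] gap 0.085 F [ 0.8  0.5 -0.2] g 0.0
shift cm [-3.649e+01 -4.050e+01  4.000e-02] rot [ 0.   -0.    2.32]
```

```bash
python3 -m jog '[[[-2.29,-2.54,0,0,0,0,8.5],[-2.29,-2.54,0,0,0,0,8.5],[-2.29,-2.54,0,0,0,0,8.5],[-2.29,-2.54,0,0,0,0,8.5],[-2.29,-2.54,0,0,0,0,8.5],[-2.29,-2.54,0,0,0,0,8.5],[-2.29,-2.54,0,0,0,0,8.5],[-2.29,-2.54,0,0,0,0,8.5]]]' >/dev/null
python3 -m jog '[[[-2.29,-2.54,0,0,0,0,8.5],[-2.29,-2.54,0,0,0,0,8.5],[-2.29,-2.54,0,0,0,0,8.5],[-2.29,-2.54,0,0,0,0,8.5],[-2.29,-2.54,0,0,0,0,8.5],[-2.29,-2.54,0,0,0,0,8.5],[-2.29,-2.54,0,0,0,0,8.5],[-2.29,-2.54,0,0,0,0,8.5]]]' >/dev/null
python3 -m jog '[[[0,0,0,0,0,0.12,8.5],[0,0,0,0,0,0.12,8.5],[0,0,0,0,0,0.12,8.5],[0,0,0,0,0,0.12,8.5],[0,0,0,0,0,0.12,8.5],[0,0,0,0,0,0.12,8.5],[0,0,0,0,0,0.12,8.5],[0,0,0,0,0,0.12,8.5]]]' >/dev/null
python3 -m jog '[[[0,0,0,0,0,0.12,8.5],[0,0,0,0,0,0.12,8.5],[0,0,0,0,0,0.12,8.5],[0,0,0,0,0,0.12,8.5],[0,0,0,0,0,0.12,8.5],[0,0,0,0,0,0.12,8.5],[0,0,0,0,0,0.12,8.5],[0,0,0,0,0,0.12,8.5]]]' >/dev/null
python3 d.py 0.561 -0.008 0.231 0.6
```

```text
t 4.38 pos [ 0.5617 -0.0082  0.2315] rpy [ 3.141 -0.     0.994] gap 0.0849 F [-0.  -0.1  0.3] g 0.0
shift cm [-0.02 -0.07  0.05] rot [ 0.    -0.     0.394]
```

```bash
python3 -m jog '[[[0,0,0,0,0,0.1,8.5],[0,0,0,0,0,0.1,8.5],[0,0,0,0,0,0.1,8.5],[0,0,0,0,0,0.094,8.5],[0,0,0,0,0,0,8.5]]]' >/dev/null
python3 - <<'E'
from h import *
for n,z in (("wrist",.152),("top",.152),("side",.152)):
    p=read_camera(n)
    for q in ("cover_knob",):
        for r in models.spot_point(p,q)[:2]: print(n,q,r["p"],np.array(r["position"])*[512,384],atz(p,r["position"],z).round(4))
        for r in models.regions_of(p,q)[:1]: print(n,r["p"],r["pixels"].sum(),atz(p,r["position"],z).round(4))
    if n=="wrist": cv2.imwrite("pics/c.png",p["color"][:,:,::-1])
E
python3 d.py 0.561 -0.008 0.134 0.6
```

```text
wrist cover_knob 0.73 [259.3792 203.904 ] [ 0.5618 -0.0081  0.152 ]
wrist 0.85 33246 [ 0.5725 -0.0009  0.152 ]
top cover_knob 0.86 [233.7792 191.3856] [ 0.5613 -0.0013  0.152 ]
top cover_knob 0.74 [253.2864 258.7008] [ 0.3953 -0.0468  0.152 ]
top 0.69 1072 [ 0.5185 -0.0411  0.152 ]
side cover_knob 0.61 [249.7024 183.7824] [ 0.5566 -0.009   0.152 ]
side 0.82 2404 [0.5747 0.0649 0.152 ]
t 5.25 pos [ 0.5616 -0.0084  0.2314] rpy [-3.142 -0.     0.606] gap 0.0849 F [ 0.3 -0.4  0.2] g 0.0
shift cm [-0.02 -0.07  9.74] rot [-0.    -0.     0.006]
```

View pics/c.png

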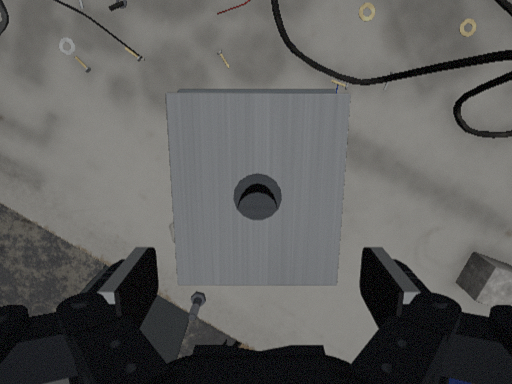

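The wrist view shows the knob at (258,197), centred between the fingers, with the cover square to the image. I'll descend and grip.

```bash
python3 -m jog '[[[0,0,1.6,0,0,0,8.5],[0,0,1.6,0,0,0,8.5],[0,0,1.6,0,0,0,8.5],[0,0,1.6,0,0,0,8.5],[0,0,1.6,0,0,0,8.5],[0,0,1.2,0,0,0,8.5],[0,0,0.5,0,0,0,8.5],[0,0,0,0,0,0,8.5]]]'
python3 -m jog '[[[0,0,0,0,0,0,1.5],[0,0,0,0,0,0,1.5],[0,0,0,0,0,0,1.5],[0,0,0,0,0,0,1.5],[0,0,0,0,0,0,1.5],[0,0,0,0,0,0,1.5],[0,0,0,0,0,0,1.5],[0,0,0,0,0,0,1.5]]]' 60
python3 -m jog '[[[0,0,0,0,0,0,1.5],[0,0,0,0,0,0,1.5],[0,0,0,0,0,0,1.5],[0,0,0,0,0,0,1.5]]]' 60
```

```text
time: 5.92
eef_pos: [0.5611, -0.0084, 0.1334]
tool_rot: [-3.141, 0.001, 0.606]
wrist_force: [-0.6, 0.2, 0.3]
finger_gap: 0.0854
grasp_force: 0.0
time: 6.58
eef_pos: [0.5617, -0.0081, 0.135]
tool_rot: [-3.141, -0.001, 0.606]
wrist_force: [-0.8, 1.4, 5.5]
finger_gap: 0.0243
grasp_force: 58.4
time: 6.92
eef_pos: [0.5617, -0.0081, 0.135]
tool_rot: [-3.141, -0.001, 0.606]
wrist_force: [-0.1, 0.4, 5.9]
finger_gap: 0.0241
grasp_force: 58.4
```

```bash
python3 -m jog '[[[0,0,-0.3,0,0,0,1.5],[0,0,-0.6,0,0,0,1.5],[0,0,-1.0,0,0,0,1.5],[0,0,-1.5,0,0,0,1.5],[0,0,-1.5,0,0,0,1.5],[0,0,-1.5,0,0,0,1.5],[0,0,-1.5,0,0,0,1.5],[0,0,-1.1,0,0,0,1.5]]]'
python3 - <<'E'
from h import *
p=read_camera("side"); cv2.imwrite("pics/e.png",cv2.resize(p["color"][90:290,130:380],(750,600))[:,:,::-1])
E
python3 d.py 0.5 0.255 0.224 0.606
```

```text
time: 7.58
eef_pos: [0.5617, -0.0085, 0.2262]
tool_rot: [3.141, -0.001, 0.606]
wrist_force: [-0.3, 0.0, -3.6]
finger_gap: 0.0243
grasp_force: 59.0
t 7.63 pos [ 0.5625 -0.0087  0.2276] rpy [ 3.14e+00 -3.00e-03  6.05e-01] gap 0.0239 F [ 0.6 -0.4 -1.8] g 59.1
shift cm [  9.87 -25.24   0.35] rot [ 0.002 -0.003 -0.001]
```

View pics/e.png

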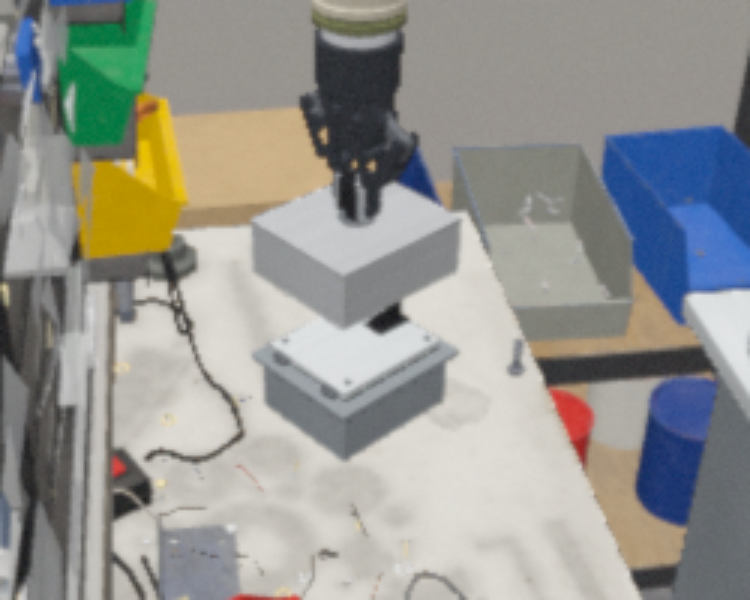

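The side view shows the cover held level above the box, with the sealed lid and black pull exposed at about (388,318). I'll carry the cover left.

```bash
python3 -m jog '[[[0.4,-1.0,0,0,0,0,1.5],[0.8,-2.0,0,0,0,0,1.5],[1,-2.55,0,0,0,0,1.5],[1,-2.55,0,0,0,0,1.5],[1,-2.55,0,0,0,0,1.5],[1,-2.55,0,0,0,0,1.5],[1,-2.55,0,0,0,0,1.5],[1,-2.55,0,0,0,0,1.5]]]' >/dev/null
python3 -m jog '[[[1,-2.55,0,0,0,0,1.5],[0.9,-2.2,0,0,0,0,1.5],[0.5,-1.3,0,0,0,0,1.5],[0.3,-0.7,0,0,0,0.08,1.5],[0,0,0,0,0,0.08,1.5],[0,0,0,0,0,0.08,1.5],[0,0,0,0,0,0.06,1.5],[0,0,0,0,0,0,1.5]]]'
python3 d.py 0.5 0.252 0.066 0.306; python3 -c "
from h import *
print(ctrl.sense()['q'].round(2))"
```

```text
time: 8.97
eef_pos: [0.4997, 0.2539, 0.2236]
tool_rot: [3.141, 0.001, 0.303]
wrist_force: [-0.2, 0.3, -2.1]
finger_gap: 0.0239
grasp_force: 59.2
t 8.97 pos [0.4997 0.2539 0.2236] rpy [3.141e+00 1.000e-03 3.030e-01] gap 0.0239 F [-0.2  0.3 -2.1] g 59.2
shift cm [-1.000e-02  1.800e-01  1.576e+01] rot [ 0.001  0.001 -0.003]
[-1.15  0.54  0.87  2.02 -0.56  0.83 -1.22]
```

```bash
python3 -m jog '[[[0,0,1.5,0,0,0,1.5],[0,0,2.2,0,0,0,1.5],[0,0,2.4,0,0,0,1.5],[0,0,2.4,0,0,0,1.5],[0,0,2.4,0,0,0,1.5],[0,0,2.0,0,0,0,1.5],[0,0,1.2,0,0,0,1.5],[0,0,0.5,0,0,0,1.5]]]'
python3 -m jog '[[[0,0,0.2,0,0,0,1.5],[0,0,0.2,0,0,0,1.5],[0,0,0.2,0,0,0,1.5],[0,0,0.2,0,0,0,1.5],[0,0,0,0,0,0,1.5]]]'
```

```text
time: 9.63
eef_pos: [0.4996, 0.2534, 0.0766]
tool_rot: [3.141, 0.002, 0.307]
wrist_force: [-0.8, -0.2, -2.6]
finger_gap: 0.0244
grasp_force: 59.2
time: 10.05
eef_pos: [0.5004, 0.2542, 0.0706]
tool_rot: [-3.141, -0.001, 0.306]
wrist_force: [-0.1, 0.3, -2.7]
finger_gap: 0.0244
grasp_force: 59.2
```

```bash
python3 -m jog '[[[0,0,0.15,0,0,0,1.5],[0,0,0.1,0,0,0,1.5],[0,0,0.1,0,0,0,1.5],[0,0,0.1,0,0,0,1.5],[0,0,0,0,0,0,1.5]]]'
```

```text
time: 10.47
eef_pos: [0.5002, 0.254, 0.0656]
tool_rot: [3.141, 0.0, 0.306]
wrist_force: [-0.3, -0.3, -3.0]
finger_gap: 0.024
grasp_force: 59.2
```

```bash
python3 -m jog '[[[0,0,0.1,0,0,0,1.5],[0,0,0.1,0,0,0,1.5],[0,0,0,0,0,0,1.5]]]'
```

```text
time: 10.72
eef_pos: [0.5004, 0.254, 0.065]
tool_rot: [-3.14, -0.001, 0.305]
wrist_force: [-4.8, -1.0, 14.0]
finger_gap: 0.0241
grasp_force: 60.9
```

```bash
python3 -m jog '[[[0,0,-0.1,0,0,0,1.5],[0,0,0,0,0,0,3.5],[0,0,0,0,0,0,6],[0,0,0,0,0,0,8.5],[0,0,0,0,0,0,8.5],[0,0,0,0,0,0,8.5],[0,0,-0.5,0,0,0,8.5],[0,0,-1,0,0,0,8.5]]]'
python3 -m jog '[[[0,0,-1.5,0,0,0,8.5],[0,0,-2.5,0,0,0,8.5],[0,0,-3,0,0,0,8.5],[0,0,-3,0,0,0,8.5],[0,0,-3,0,0,0,8.5],[0,0,-1.5,0,0,0,8.5],[0,0,-0.5,0,0,0,8.5]]]'
python3 - <<'E'
from h import *
p=read_camera("top"); print([ (r["p"],atz(p,r["position"],.082).round(3)) for r in models.spot_point(p,"cover_knob")[:2]])
P=[]
for n in ("top","side"):
    p=read_camera(n)
    for q,z in (("lid_pull",.105),("dry_box",0),("lid_hinge",.073)):
        for r in models.spot_point(p,q)[:2]: print(n,q,round(r["p"],2),np.array(r["position"])*[512,384],atz(p,r["position"],z).round(4))
    P.append(p["color"][110:290,120:360])
cv2.imwrite("pics/f.png",cv2.resize(np.hstack(P),(800,300))[:,:,::-1])
b=np.array([.5605,-.008]);c,s=np.cos(.6),np.sin(.6)
print("pull expected",b-.043*np.array([c,s]))
E
python3 d.py 0.525 -0.0325 0.22 0.6
```

```text
time: 11.38
eef_pos: [0.4998, 0.2536, 0.0795]
tool_rot: [3.141, 0.002, 0.306]
wrist_force: [-0.3, -0.5, 0.5]
finger_gap: 0.0852
grasp_force: 0.0
time: 11.97
eef_pos: [0.5013, 0.254, 0.2331]
tool_rot: [-3.14, -0.004, 0.306]
wrist_force: [0.2, 0.0, -0.0]
finger_gap: 0.0848
grasp_force: 0.0
[(0.68, array([0.494, 0.25 , 0.082]))]
top lid_pull 0.88 [247.0912 210.0096] [ 0.518  -0.0331  0.105 ]
top dry_box 0.69 [237.7216 197.7984] [ 0.5614 -0.0061  0.    ]
top lid_hinge 0.57 [223.7952 178.7136] [0.6055 0.0281 0.073 ]
top lid_hinge 0.45 [236.4928 199.1808] [ 0.5499 -0.0051  0.073 ]
side lid_pull 0.96 [263.1168 192.9984] [ 0.5132 -0.0251  0.105 ]
side dry_box 0.96 [249.3952 223.9872] [ 0.5546 -0.0151  0.    ]
side lid_hinge 0.56 [233.5744 216.4992] [0.6091 0.0347 0.073 ]
pull expected [ 0.52501057 -0.03227963]
t 12.47 pos [0.5001 0.2537 0.2291] rpy [3.141e+00 1.000e-03 3.060e-01] gap 0.0847 F [-0.2 -0.1  0.1] g 0.0
shift cm [-6.24 28.04  0.94] rot [ 0.001  0.001 -0.294]
```

View pics/f.png

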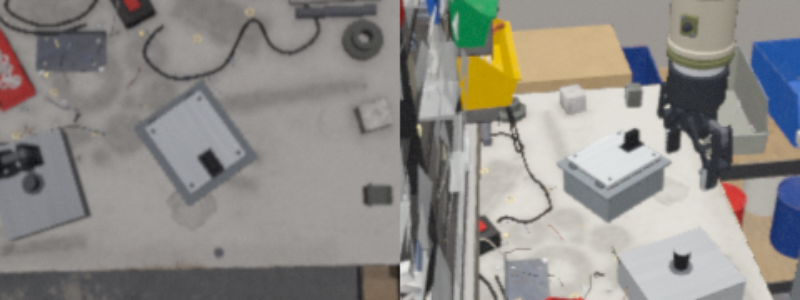

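The cover stands upright and clear on the bench at left. The pull is at about (208,162) in the top crop and (630,138) in the side crop. I'll go above it and refine with the wrist camera.

```bash
python3 -m jog '[[[-0.4,1.6,0,0,0,0,8.5],[-0.6,2.6,0,0,0,0,8.5],[-0.6,2.6,0,0,0,0,8.5],[-0.6,2.6,0,0,0,0,8.5],[-0.6,2.6,0,0,0,0,8.5],[-0.6,2.6,0,0,0,0,8.5],[-0.6,2.6,0,0,0,0,8.5],[-0.6,2.6,0,0,0,0,8.5]]]' >/dev/null
python3 -m jog '[[[-0.6,2.6,0,0,0,0,8.5],[-0.6,2.6,0,0,0,0,8.5],[-0.6,2.3,0,0,0,0,8.5],[-0.1,0.8,0,0,0,-0.07,8.5],[0,0,0,0,0,-0.1,8.5],[0,0,0,0,0,-0.08,8.5],[0,0,0,0,0,-0.044,8.5],[0,0,0,0,0,0,8.5]]]' >/dev/null
python3 - <<'E'
from h import *
p=read_camera("wrist")
for q,z in (("lid_pull",.105),("lid_hinge",.073)):
    for r in models.spot_point(p,q)[:2]: print(q,round(r["p"],2),np.array(r["position"])*[512,384],atz(p,r["position"],z).round(4))
r=models.regions_of(p,"lid_pull")[0];print(r["p"],r["pixels"].sum())
cv2.imwrite("pics/g.png",p["color"][:,:,::-1])
E
python3 d.py 0.522 -0.0325 0.22 0.6
```

```text
lid_pull 0.56 [254.8224 181.0176] [ 0.5252 -0.0287  0.105 ]
lid_hinge 0.85 [257.3824  43.392 ] [0.6148 0.0304 0.073 ]
lid_hinge 0.57 [254.6176 183.3984] [ 0.517  -0.0336  0.073 ]
0.94 20302
t 14.0 pos [ 0.5227 -0.0339  0.2297] rpy [3.142 0.    0.598] gap 0.0849 F [-0.5 -0.   0.3] g 0.0
shift cm [ 0.02 -0.16  0.97] rot [ 0.     0.    -0.002]
```

View pics/g.png

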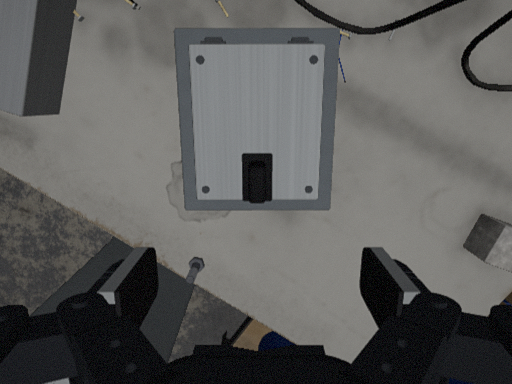

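The pull sits centred between the fingers at about (257,178), and the lid is square to the image. I'll shift 4 mm forward and descend.

```bash
python3 -m jog '[[[0.2,-0.08,1.2,0,0,0,6],[0.18,-0.07,2.0,0,0,0,6],[0,0,2.2,0,0,0,6],[0,0,2.2,0,0,0,6],[0,0,2.0,0,0,0,6],[0,0,1.6,0,0,0,6],[0,0,1.0,0,0,0,6],[0,0,0.4,0,0,0,6]]]'
python3 -m jog '[[[0,0,0.5,0,0,0,6],[0,0,0.5,0,0,0,6],[0,0,0.4,0,0,0,6],[0,0,0,0,0,0,6]]]'
python3 d.py 0.525 -0.0305 0.089 0.6
python3 - <<'E'
from h import *
p=read_camera("wrist")
cv2.imwrite("pics/i.png",p["color"][:,:,::-1])
E
```

```text
time: 14.67
eef_pos: [0.5244, -0.0302, 0.1019]
tool_rot: [-3.141, 0.002, 0.599]
wrist_force: [-0.0, 0.2, 1.0]
finger_gap: 0.0599
grasp_force: 0.0
time: 15.0
eef_pos: [0.5252, -0.0301, 0.0896]
tool_rot: [3.142, -0.0, 0.6]
wrist_force: [-0.2, 0.3, -0.1]
finger_gap: 0.0597
grasp_force: 0.0
t 15.0 pos [ 0.5252 -0.0301  0.0896] rpy [ 3.142 -0.     0.6  ] gap 0.0597 F [-0.2  0.3 -0.1] g 0.0
shift cm [-0.04  0.02  0.06] rot [ 0. -0. -0.]
```

View pics/i.png

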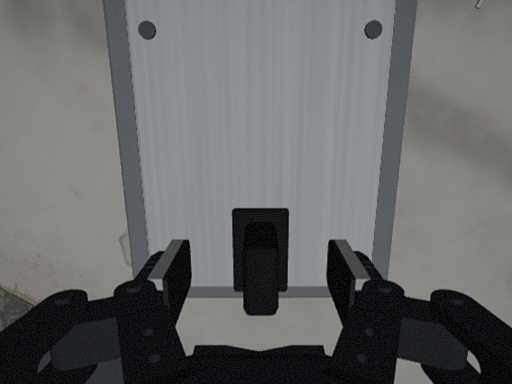

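The wrist view shows the pull at (261,270) between the pads at columns 190 and 328. I'll close on it.

```bash
python3 -m jog '[[[0,0,0,0,0,0,0.5],[0,0,0,0,0,0,0.5],[0,0,0,0,0,0,0.5],[0,0,0,0,0,0,0.5],[0,0,0,0,0,0,0.5],[0,0,0,0,0,0,0.5],[0,0,0,0,0,0,0.5],[0,0,0,0,0,0,0.5]]]' 80
python3 -m jog '[[[0.016,0,-0.107,0,-0.01,0,0.5],[0,0,0,0,0,0,0.5],[0.016,0,-0.107,0,-0.01,0,0.5],[0,0,0,0,0,0,0.5]]]' 80
```

```text
time: 15.72
eef_pos: [0.5257, -0.0307, 0.0902]
tool_rot: [3.141, -0.001, 0.599]
wrist_force: [-0.1, -2.7, 5.4]
finger_gap: 0.0127
grasp_force: 78.7
time: 16.05
eef_pos: [0.5258, -0.0306, 0.0917]
tool_rot: [3.14, 0.022, 0.6]
wrist_force: [2.1, -5.2, -7.4]
finger_gap: 0.0124
grasp_force: 78.8
```

```bash
python3 -m jog '[[[0.008,0,-0.053,0,-0.005,0,0.5],[0,0,0,0,0,0,0.5],[0.008,0,-0.053,0,-0.005,0,0.5],[0,0,0,0,0,0,0.5]]]'
python3 -m jog '[[[0.008,0,-0.053,0,-0.005,0,0.5],[0,0,0,0,0,0,0.5],[0.008,0,-0.053,0,-0.005,0,0.5],[0,0,0,0,0,0,0.5]]]'
```

```text
time: 16.38
eef_pos: [0.5259, -0.0304, 0.0928]
tool_rot: [3.14, 0.031, 0.6]
wrist_force: [2.6, -5.6, -6.4]
finger_gap: 0.0126
grasp_force: 78.8
time: 16.72
eef_pos: [0.5261, -0.0303, 0.0939]
tool_rot: [3.14, 0.041, 0.6]
wrist_force: [2.5, -5.3, -6.4]
finger_gap: 0.0121
grasp_force: 78.8
```

```bash
python3 -m jog '[[[0.008,0,-0.053,0,-0.005,0,0.5],[0,0,0,0,0,0,0.5],[0.008,0,-0.053,0,-0.005,0,0.5],[0,0,0,0,0,0,0.5]]]'
```

```text
time: 17.05
eef_pos: [0.5263, -0.0302, 0.0949]
tool_rot: [3.14, 0.051, 0.6]
wrist_force: [2.7, -6.0, -6.2]
finger_gap: 0.0123
grasp_force: 78.9
```

```bash
python3 -m jog '[[[0.013,0,-0.086,0,-0.008,0,0.5],[0.013,0,-0.086,0,-0.008,0,0.5],[0.013,0,-0.086,0,-0.008,0,0.5],[0.013,0,-0.086,0,-0.008,0,0.5],[0.013,0,-0.086,0,-0.008,0,0.5],[0,0,0,0,0,0,0.5]]]'
python3 - <<'E'
from h import *
s=ctrl.sense(); P=[]
for n,c in (("side",(262,193)),("wrist",None)):
    p=read_camera(n); im=p["color"]
    if c: im=im[c[1]-50:c[1]+70,c[0]-80:c[0]+80]
    P.append(cv2.resize(im,(400,300),interpolation=cv2.INTER_CUBIC))
cv2.imwrite("pics/j.png",np.hstack(P)[:,:,::-1])
E
```

```text
time: 17.55
eef_pos: [0.5271, -0.0296, 0.0993]
tool_rot: [3.14, 0.092, 0.6]
wrist_force: [2.5, -5.9, -4.8]
finger_gap: 0.0128
grasp_force: 79.1
```

View pics/j.png

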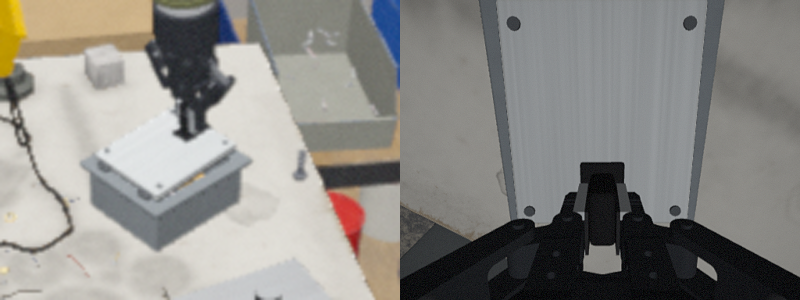

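The side view shows the lid lifting with the hand: a gap is visible under the front edge near (190,180), and the pads still hold the pull. I'll continue to 0.16 rad.

```bash
python3 -m jog '[[[0.013,0,-0.086,0,-0.008,0,0.5],[0.013,0,-0.086,0,-0.008,0,0.5],[0.013,0,-0.086,0,-0.008,0,0.5],[0.013,0,-0.086,0,-0.008,0,0.5],[0.013,0,-0.086,0,-0.008,0,0.5],[0.013,0,-0.086,0,-0.008,0,0.5],[0.013,0,-0.086,0,-0.008,0,0.5],[0.013,0,-0.086,0,-0.008,0,0.5]]]'
python3 -m jog '[[[0.008,0,-0.043,0,-0.004,0,0.5],[0,0,0,0,0,0,0.5],[0,0,0,0,0,0,0.5],[0,0,0,0,0,0,0.5],[0,0,0,0,0,0,0.5],[0,0,0,0,0,0,0.5],[0,0,0,0,0,0,0.5],[0,0,0,0,0,0,0.5]]]'
python3 - <<'E'
from h import *
P=[];th=.16
p=read_camera("side"); b=np.array([.5605,-.0085,0])
u=np.array([np.cos(.6),np.sin(.6),0]);v=np.array([-u[1],u[0],0]); im=cv2.resize(p["color"],None,fx=6,fy=6,interpolation=cv2.INTER_CUBIC)
for t,col in ((0,(255,0,0)),(.16,(0,255,0))):
    q=[]
    for y in(-.054,.054):
        for a,z in ((-.128,.010),(-.128,0)):
            X=b+u*(.064+a*np.cos(t)+z*np.sin(t))+v*y+[0,0,.073-a*np.sin(t)+z*np.cos(t)]
            q.append(proj(p,X)*6)
    cv2.polylines(im,[np.array([q[0],q[1],q[3],q[2]],np.int32)],True,col,1)
cx,cy=268*6,198*6
cv2.imwrite("pics/k.png",im[cy-300:cy+300,cx-400:cx+400][:,:,::-1])
s=ctrl.sense();print(s["time"],s["joint_vel"].round(3),s["wrist_force"].round(1),s["tool_rot"].round(3),s["eef_pos"].round(4))
E
```

```text
time: 18.32
eef_pos: [0.5288, -0.0285, 0.1063]
tool_rot: [3.14, 0.155, 0.6]
wrist_force: [3.7, -4.2, -2.6]
finger_gap: 0.0126
grasp_force: 79.3
time: 18.98
eef_pos: [0.5289, -0.0284, 0.1067]
tool_rot: [3.14, 0.159, 0.6]
wrist_force: [2.5, -4.7, -2.4]
finger_gap: 0.0126
grasp_force: 79.5
19.0333 [ 0.001 -0.001 -0.001 -0.    -0.001  0.001  0.001] [ 3.1 -4.5 -2.4] [3.14  0.159 0.6  ] [ 0.5289 -0.0284  0.1067]
```

View pics/k.png

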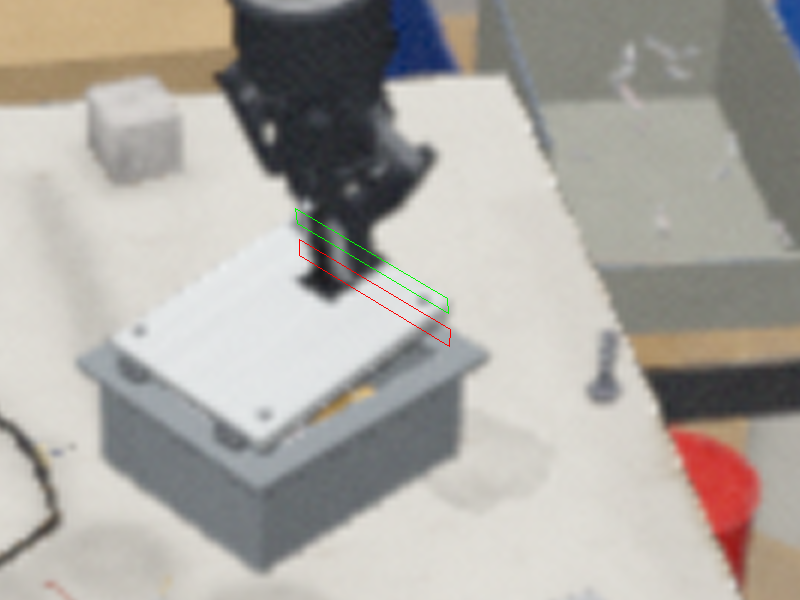

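The lid's front corner, at about (447,303), lies on the green 0.16 rad outline. The hand is steady, so I'll hand in.

```bash
python3 -c "
from station import order
print(order.close_job())"
```

```text
the job is handed in; nothing more can be done
None
```

I set the dust cover upright on the bench, clear of the box, then broke the lid free and held it still by the pull at about 0.16 rad (front edge about 2 cm up); I handed the job in at about 19 s, and no verdict came back.

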